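# Level and lock the LED board, then count three torch heads onto it

### The arm

A 6-joint arm with a two-finger parallel gripper is mounted at the origin on a cart in front of the work surface, level with it; the furniture and walls round the work are solid. World frame = base frame: x ahead of the robot, y to its left, z up, the work surface at z = 0. Lengths are in m, angles in rad, forces in N, time in s.
With the tool pointing down it reaches from about 0.25 to 0.8 m from the base axis. Payload 3.9 kg.
Tool frame: the origin (TCP) lies midway between the tips of the shut fingers; the grasp point (between the pads) lies 19 mm behind it (robot.tcp_to_grasp is the distance from the TCP to the grasp point, in m); z points along the fingers, y is the line along which they close (so a half turn about z gives the same grasp; the last joint's range is limited). The gripper opens to 85 mm and grips with 20 to 120 N. Pads are 22 mm wide; open, the fingers measure 114 mm over their backs; the gripper's body (76 mm by 85 mm) begins 54 mm behind the grasp point. The pads swing forward as they close: fully open they stand 13 mm farther back than shut.
Start: joints at [1.184, 0.26, -0.138, 1.173, 0, 1.571], TCP at [0.198, 0.486, 0.231] pointing down, gripper open.
Joint ranges: [-2.78, 2.78], [-0.83, 1.72], [-1.28, 1.37], [-1.9, 2.12], [-1.57, 1.48], [-3.14, 3.14]. Speed limits (rad/s): [2.57, 2.57, 3.14, 3.14, 3.14, 3.14].

### API

Orientations are given as a unit quaternion [x, y, z, w].
In Python, from rig import sensors, optics, robot gives the robot as it stands.
- The arm moves only by the shell command python3 -m crank 'ROWS' [FORCE]. ROWS is JSON, a list that holds one entry, the list of rows, each a list of 5 numbers: the closure, from -1 (fully open) to 1 (shut), so that 0 is half open, then the shift along the tool's x, y, z scaled (see below), then the turn about the tool's z scaled (see below). A call has 1 to 20 rows; each row is the pose to reach, as a shift and turn from the pose commanded when the call began, along the tool's axes at that moment, turning the shorter way round; what a row does not reach only later rows make up. The controller multiplies each number of a shift by 0.2 m and each number of a turn by 2 pi rad. A row lasts 1/12 s, in which the tool goes at most 41.7 mm and 7.16 degrees, less where a joint would pass 70% of its speed; a pose out of reach is approached as far as the arm can. A call with a number of a shift or a turn outside -1 to 1 is refused whole. A call with a gripper value outside its range is refused whole. The fingers move at their own pace and stop on an object; FORCE is the grip in N (left out, the last holds). Time passes only in rows, so rows that repeat a pose let the fingers close. It gives the time, the measured TCP pose, the force, the opening and the grip force at its end, in the units of the state.
- sensors.read_state(): the state, without advancing time (a new reading comes with each control period).
- optics.get_image(name): name is "scene" or "top"; returns the picture (400x640x3 uint8, blue, green, red); there is no depth.
- optics.camera_params(name): a dict with "intrinsics" (3x3 intrinsics, pixels), "origin" and "orientation" of the camera in the world. Camera axes: x right, y up, looking along -z (the intrinsics and any distortion apply to the point x, -y, -z); pixel columns grow to the right and rows downward; lengths in m; the calibration is good to about 2 mm. A picture is of the moment at which its call begins. camera_params takes no time and is no camera call.
- robot.finish_job(): hands the job in; it is judged then, once.
The state is a dict: "time_s": time; "joint_pos": joint angles; "joint_vel": joint speeds; "tau": joint torques, N m; "tcp_pos": TCP position; "tcp_rot": TCP orientation; "contact_force": force on the tool from outside, world axes, zero at the start; "wrist_torque": the same for the moment, N m; "grip_width": opening from 0.0 (shut) to 1.0 (fully open); "finger_force": force on a finger pad.
Only numpy, scipy, OpenCV 4.12 (cv2) and the standard library are available. Lean on these libraries where they do the work, as an engineer would, in place of code of your own. Each camera call takes 0.05 s, during which the arm holds its last target. There are 200 camera calls.

### The job

The LED board hangs tipped up in the turning frame: turn it level with its LEDs upward and tighten the frame's lock knob clockwise until the brake is felt to grip firmly, without forcing it. Then count out three of the five torch heads and stand them gently upright on the locked board, one centred on each LED, ready for gluing. Leave the two spare heads standing on the bench and do not disturb the glue bottle, the tape or the pick.

Things in the scene. Friction and masses are not known exactly. Their poses are not given: they have to be found in the camera images.
- frame: Fixed turning frame for boards: two grey end stands on two steel tie bars, 300 mm long (its y) by 112 mm (its x), origin under its centre on the bench, z up. The turning axis runs along its y, 80 mm above the bench; +x is the far side, away from the robot. The stand at -y carries the lock knob (top at z 162 mm); the plain stand at +y reaches z 100 mm.
- board_axle (a joint): Turning angle of the board (rad) about its long axis. 0 = level, LEDs up; positive = far (+x) edge raised, LED side facing the robot; range -1.3 to 1.3. Unlocked it is balanced, turns at a light push (about 0.3 N at the edge) and stays where it is left, but swings if weight is set off the axis. Locking presses a flat and pulls a board within 0.1 rad of level fully level.
- led_board: Green circuit board, 100 (x) by 200 (y) by 4 mm, origin at its centre on the turning axis, z out of the LED side. Three white LED discs at x = -20 mm, each in a printed white circle of 38 mm; low black parts up to 5 mm tall at x 16 to 26 mm; the far strip, x 32 to 50 mm, is bare. The short ends sit in aluminium holders, 13 mm tall, y = +-100 to +-108 mm.
- far_edge (a point): Point on the LED face of the board, 42 mm from the turning axis on the bare far strip, mid-length; a good place to push the board down. x, y, z axes as the board.
- led_1 (a point): LED 1 of 3 (towards the plain stand): centre of the LED on the board's upper face; the LED parts themselves are no obstacle to a head stood on them. LEDs are 58 mm apart. z out of the board.
- led_2 (a point): LED 2 of 3 (middle): centre of the LED on the board's upper face; the LED parts themselves are no obstacle to a head stood on them. LEDs are 58 mm apart. z out of the board.
- led_3 (a point): LED 3 of 3 (towards the knob stand): centre of the LED on the board's upper face; the LED parts themselves are no obstacle to a head stood on them. LEDs are 58 mm apart. z out of the board.
- lock_knob (a joint): Turn of the lock knob (rad), grows clockwise seen from above; 0 to 2.4, loose at the start (0 to 0.15). It runs free at about 0.22 N m and stays where it is let go. The brake first touches somewhere between 0.5 and 1.2 rad, hidden and different each time (worn lining); from there the torque rises by about 1 N m per rad. Firm is 0.1 to 0.3 N m above free running.
- knob_grip (a point): Grip point of the black lock knob, on its axis, 6 mm above mid-height of its grip bar and 12 mm below its top: a bar 46 mm long, 14 mm thick, 28 mm tall. The bar lies along this point's x axis (grip across its y). z up; turns with the knob.
- shank: Flatted steel shank at the knob end of the board's axle, 14x20x10 mm, in the window of the knob stand, turns with the board; origin on the axis. The knob drives a sprung brake shoe down on its flat by 8 mm per rad; after the first touch the shoe's force on the shank grows by about 120 N per rad of knob. Firm is 12 to 40 N; over 45 N it is forced.
- driver_red: Obstacle, fixed: red power screwdriver hanging nose down from its cord to the right of the work, about 65 mm thick; it takes up the height from 25 to 360 mm above the bench, its cord goes on up. Do not swing the arm into it.
- clamp_fixture: Obstacle, fixed: toggle clamp on a grey plate, 105 mm by 155 mm, 50 mm high, its handle up to 131 mm; origin under its centre.
- head_1_centre (a point): Black turned torch head 1 of 5 (all alike): round cup, 34 mm diameter, 34 mm tall, 45 g, open top, standing upright on the red bench mat (its top is at z = 2 mm). This point is its centre, 17 mm above its underside; z up.
- head_2_centre (a point): Black turned torch head 2 of 5 (all alike): round cup, 34 mm diameter, 34 mm tall, 45 g, open top, standing upright on the red bench mat (its top is at z = 2 mm). This point is its centre, 17 mm above its underside; z up.
- head_3_centre (a point): Black turned torch head 3 of 5 (all alike): round cup, 34 mm diameter, 34 mm tall, 45 g, open top, standing upright on the red bench mat (its top is at z = 2 mm). This point is its centre, 17 mm above its underside; z up.
- head_4_centre (a point): Black turned torch head 4 of 5 (all alike): round cup, 34 mm diameter, 34 mm tall, 45 g, open top, standing upright on the red bench mat (its top is at z = 2 mm). This point is its centre, 17 mm above its underside; z up.
- head_5_centre (a point): Black turned torch head 5 of 5 (all alike): round cup, 34 mm diameter, 34 mm tall, 45 g, open top, standing upright on the red bench mat (its top is at z = 2 mm). This point is its centre, 17 mm above its underside; z up.
- glue: Bystander: red glue bottle with white nozzle, 29x43x118 mm, origin at its underside centre.
- tape: Bystander: roll of brown tape, 64 mm diameter, 24 mm tall, origin at its underside centre.
- pick: Bystander: thin black pick tool, 152 mm long, 9 mm thick, lying along its y; origin at its underside centre.
There are look-alikes about, which are no part of the job. What is shaped like the part that bears head_1_centre but green or orange is not meant.

How it is judged:
By the outcome, as a careful person would: the job done as asked, in the order asked, and still so for the second after the job is handed in, with the robot touching nothing.
It also fails if it takes over 72 s, if anything falls off the work surface, if the arm or the gripper's body presses on something with over 40 N, if the wrist force passes 120 N, or if a joint passes its speed limit or range.

## Working session

There is one attempt and no reset: what is moved stays moved. The work goes in short steps, Python scripts to look and compute and a shell command to move; the robot and the scene stay as the last step left them, time stands still between calls to the robot, and variables do not carry over. Pictures are saved under pics/ and viewed, at most 12 in all, crops included, and the job is handed in when it is done.

```bash
mkdir -p pics; cat > h.py <<'E'
import numpy as np, cv2
from scipy.spatial.transform import Rotation as R
from rig import sensors, optics, robot
def cam(n):
    p=optics.camera_params(n); o=p["orientation"]; o=np.array(o)
    M=R.from_quat(o).as_matrix() if o.size==4 else o.reshape(3,3)
    return np.array(p["intrinsics"]),np.array(p["origin"]),M,p
def ray(n,u,v):
    K,o,M,p=cam(n); d=np.linalg.inv(K)@[u,v,1]
    return o, M@(d*[1,-1,-1])
def onz(n,u,v,z):
    o,d=ray(n,u,v); return o+d*(z-o[2])/d[2]
def proj(n,P):
    K,o,M,p=cam(n); c=M.T@(np.array(P)-o)*[1,-1,-1]; q=K@c; return q[:2]/q[2]
E
python3 - <<'E'
from h import *
for n in("scene","top"):
    cv2.imwrite(f"pics/{n}0.png",optics.get_image(n)); print(n,cam(n)[3])
s=sensors.read_state(); print({k:np.round(s[k],3) for k in s}, robot.tcp_to_grasp)
E
```

```text
scene {'intrinsics': array([[424.06131198,   0.        , 316.66270084],
       [  0.        , 424.06131198, 198.57734634],
       [  0.        ,   0.        ,   1.        ]]), 'origin': array([-0.12083718, -0.51254195,  0.63619366]), 'orientation': array([ 0.44093107, -0.22280024, -0.37753107,  0.78320504])}
top {'intrinsics': array([[433.01415679,   0.        , 322.710452  ],
       [  0.        , 433.01415679, 203.89901097],
       [  0.        ,   0.        ,   1.        ]]), 'origin': array([0.37125525, 0.03777385, 1.11086813]), 'orientation': array([-0.06703095,  0.06671455,  0.71173906, -0.69604852])}
{'time_s': np.float64(0.1), 'joint_pos': array([ 1.184,  0.261, -0.139,  1.173, -0.   ,  1.571]), 'joint_vel': array([-0.   , -0.002,  0.003,  0.   , -0.   , -0.001]), 'tau': array([-1.0000e-03, -4.0651e+01,  2.5453e+01,  1.0000e-02, -0.0000e+00,
        0.0000e+00]), 'tcp_pos': array([0.198, 0.486, 0.231]), 'tcp_rot': array([ 0.192,  0.981, -0.001, -0.   ]), 'contact_force': array([ 0.378, -0.35 , -0.278]), 'wrist_torque': array([ 0.003,  0.005, -0.006]), 'finger_force': np.float64(0.0), 'grip_width': np.float64(1.004)} 0.0187
```

View pics/scene0.png

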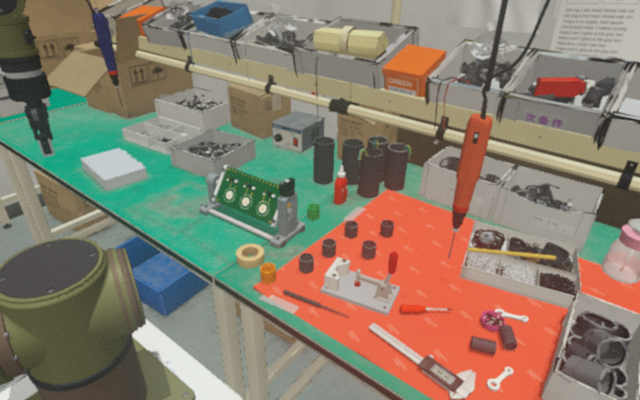

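View pics/top0.png

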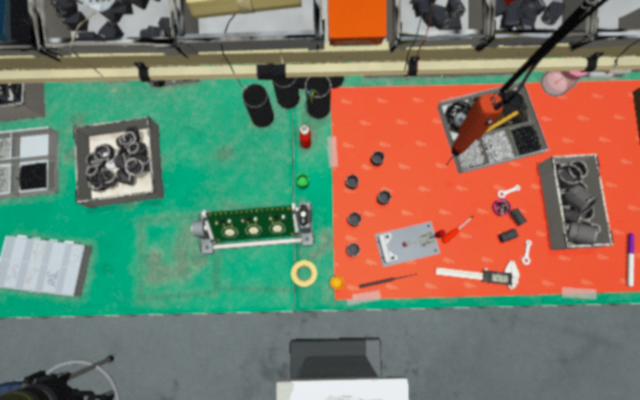

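The scene view shows the frame around (250,205). In the top view the frame is at about (255,225), the knob near (305,217), and the five black heads at about (376,158), (352,181), (383,197), (354,218) and (352,249). Next I'll measure and zoom in on the frame.

```bash
cat >> h.py <<'E'
def heads(im,z=0.036):
    "dark blobs on the mat in top view"
    g=im.max(2); m=((g<75)*255).astype(np.uint8); m[:, :335]=0; m[:,395:]=0; m[:145]=0; m[258:]=0
    n,l,st,c=cv2.connectedComponentsWithStats(m); out=[]
    for i in range(1,n):
        if st[i,4]>40: out.append((c[i],st[i,2:5]))
    return out
def crop(im,x0,y0,x1,y1,f): return cv2.resize(im[y0:y1,x0:x1],None,fx=f,fy=f,interpolation=cv2.INTER_CUBIC)
E
python3 - <<'E'
from h import *
t=cv2.imread("pics/top0.png"); s=cv2.imread("pics/scene0.png")
for c,st in heads(t): print(c.round(1),st,onz("top",*c,0.019).round(4))
for nm,u,v,z in [("knob",305,217,.162)]: print(nm,onz("top",u,v,z).round(3))
a=crop(t,190,190,330,260,5.7); b=crop(s,195,155,325,250,3)
H=np.zeros((600,800,3),np.uint8); H[:a.shape[0],:a.shape[1]]=a[:,:800]; 
b=b[:200-0+0]; 
b=cv2.resize(s[155:250,195:325],(273,199)); H[401:600,:273]=b
cv2.imwrite("pics/z1.png",H)
E
```

```text
knob [0.524 0.076 0.162]
```

View pics/z1.png

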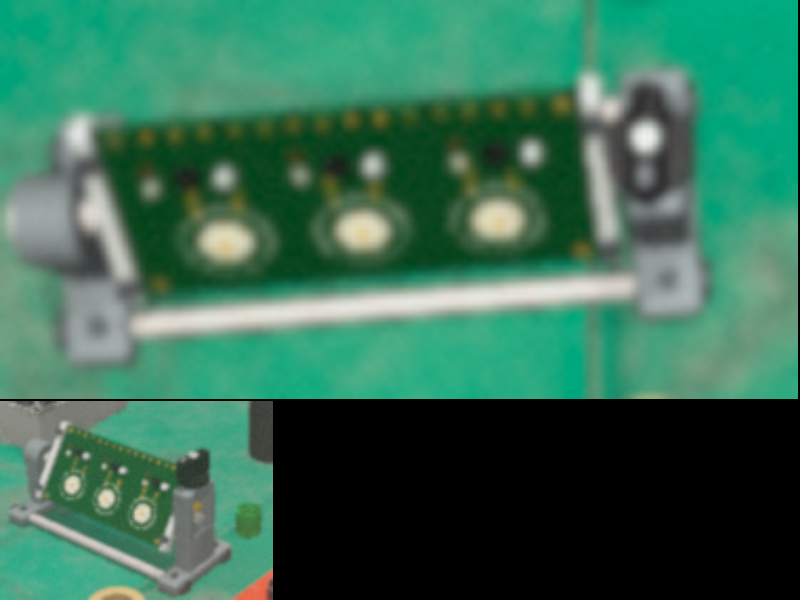

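```bash
sed -i 's/g=im.max(2); m=((g<75)/g=im[:,:,2]; m=((g<130)/' h.py
cat >> h.py <<'E'
def tri(ut,us):
    (o1,d1),(o2,d2)=ray("top",*ut),ray("scene",*us)
    d1=d1/np.linalg.norm(d1); d2=d2/np.linalg.norm(d2)
    A=np.array([d1,-d2]).T; x=np.linalg.lstsq(A,o2-o1,rcond=None)[0]
    p,q=o1+d1*x[0],o2+d2*x[1]; return (p+q)/2, np.linalg.norm(p-q)
def blobs(m,x0,y0,x1,y1,amin,amax=9e9):
    k=np.zeros(m.shape,np.uint8); k[y0:y1,x0:x1]=m[y0:y1,x0:x1]*255
    n,l,st,c=cv2.connectedComponentsWithStats(k)
    return [(c[i].round(1),st[i]) for i in range(1,n) if amin<=st[i,4]<=amax]
E
python3 - <<'E'
from h import *
t=cv2.imread("pics/top0.png"); s=cv2.imread("pics/scene0.png")
print("heads")
for c,st in heads(t): print(c.round(1),st,onz("top",*c,0.019).round(4))
print("LED")
bt=blobs((t.min(2)>120),208,222,290,240,15); bs=blobs((s.min(2)>120),215,180,275,220,10)
print([b[0].tolist()+[b[1][4]] for b in bt],[b[0].tolist()+[b[1][4]] for b in bs])
L=[]
for a,b in zip([(229.6,232.5),(253.5,230.5),(277.2,228.6)],[(229.3,194.5),(246,201.2),(263.1,208.3)]):
    p,e=tri(a,b); L.append(p); print(p.round(4),e.round(4))
d=L[0]-L[2]; print("len",np.linalg.norm(d),"yaw",np.arctan2(-d[0],d[1]))
print("knobtop",onz("top",304.4,215.1,.162).round(4),"bar ends",onz("top",190+650/5.7,190+85/5.7,.162),onz("top",190+655/5.7,190+203/5.7,.162))
# scene knob pixel check
print(proj("scene",onz("top",304.4,215.1,.162)))
E
```

```text
heads
[377.  158.3] [ 13  14 139] [ 0.699  -0.1089  0.019 ]
[351.6 181.7] [ 12  14 133] [ 0.6375 -0.0402  0.019 ]
[383.3 197.3] [ 14  14 132] [ 0.5944 -0.1204  0.019 ]
[353.9 218.9] [ 13  13 126] [ 0.5399 -0.0428  0.019 ]
[352.5 249.4] [ 12  12 114] [ 0.4623 -0.0364  0.019 ]
LED
[[209.8, 232.6, np.int32(57)], [277.0, 228.0, np.int32(51)], [253.0, 230.0, np.int32(51)], [229.1, 231.9, np.int32(50)], [282.3, 238.9, np.int32(18)]] [[217.3, 186.3, np.int32(68)], [253.0, 187.8, np.int32(10)], [229.0, 194.6, np.int32(49)], [272.9, 195.4, np.int32(11)], [245.2, 201.0, np.int32(58)], [262.5, 208.1, np.int32(61)], [223.2, 215.6, np.int32(85)]]
[0.5071 0.2627 0.0657] 0.0029
[0.5111 0.2043 0.0654] 0.0039
[0.5146 0.1466 0.065 ] 0.0042
len 0.11626633525831084 yaw 0.06456277321229545
knobtop [0.5288 0.0774 0.162 ] bar ends [0.55180995 0.07787182 0.162     ] [0.50520155 0.07658188 0.162     ]
[285.75103504 180.82457411]
```

```bash
cat >> h.py <<'E'
def plan(*targets, ya=None):
    "targets: world xyz; ya: wanted tool-y heading (deg, mod 180). print shift/0.2 in tool axes and turn/2pi"
    s=sensors.read_state(); M=R.from_quat(s["tcp_rot"]).as_matrix(); p=np.array(s["tcp_pos"])
    h=np.degrees(np.arctan2(M[1,1],M[0,1])); t=0
    if ya is not None: t=-((ya-h+90)%180-90)
    print("now",p.round(4),"heading",round(h,2),"tilt",M[:,2].round(4),"F",np.round(s["contact_force"],1),"T",np.round(s["wrist_torque"],2),"w",round(float(s["grip_width"]),2),"j",np.round(s["joint_pos"],2),"t",round(float(s["time_s"]),2))
    for q in targets:
        d=np.array(q)-p; print(q, (M.T@d/0.2).round(3), "turn",round(t/360,4),"rows>=",max(np.linalg.norm(d)/.0417,abs(t)/7.16).round(1))
E
python3 -c "
from h import *
plan((.36,.36,.25),(.552,.206,.17),ya=93.7)"
```

```text
now [0.1978 0.4856 0.2306] heading 67.84 tilt [-7.0e-04 -1.6e-03 -1.0e+00] F [ 0.4 -0.3 -0.3] T [ 0.    0.01 -0.01] w 1.0 j [ 1.18  0.26 -0.14  1.17 -0.    1.57] t 0.1
(0.36, 0.36, 0.25) [-0.988 -0.276 -0.097] turn -0.0718 rows>= 4.9
(0.552, 0.206, 0.17) [-2.168 -0.626  0.304] turn -0.0718 rows>= 10.9
```

```bash
python3 -m crank '[[[1,-0.98,-0.28,-0.1,-0.0718],[1,-0.98,-0.28,-0.1,-0.0718],[1,-0.98,-0.28,-0.1,-0.0718],[1,-0.98,-0.28,-0.1,-0.0718],[1,-0.98,-0.28,-0.1,-0.0718],[1,-0.98,-0.28,-0.1,-0.0718],[1,-0.98,-0.28,-0.1,-0.0718]]]' 40
python3 -c "
from h import *
plan((.548,.206,.17),(.552,.206,.13),ya=93.7)"
```

```text
time_s: 0.68
tcp_pos: [0.3606, 0.3585, 0.2513]
tcp_rot: [-0.03, 1.0, -0.0, 0.0]
contact_force: [-0.4, -0.7, -0.4]
grip_width: 0.007
finger_force: 0.0
now [0.3606 0.3585 0.2513] heading 93.38 tilt [ 5.e-04 -4.e-04 -1.e+00] F [-0.4 -0.7 -0.4] T [ 0.04  0.01 -0.05] w 0.01 j [ 0.78  0.22 -0.13  1.21 -0.    0.72] t 0.68
(0.548, 0.206, 0.17) [-0.89  -0.816  0.407] turn -0.0009 rows>= 6.1
(0.552, 0.206, 0.13) [-0.91  -0.817  0.607] turn -0.0009 rows>= 6.5
```

```bash
python3 -m crank '[[[1,-0.9,-0.82,0.2,0],[1,-0.9,-0.82,0.2,0],[1,-0.9,-0.82,0.2,0],[1,-0.9,-0.82,0.2,0],[1,-0.9,-0.82,0.2,0],[1,-0.9,-0.82,0.2,0],[1,-0.9,-0.82,0.4,0],[1,-0.91,-0.82,0.58,0],[1,-0.91,-0.82,0.58,0]]]'
python3 - <<'E'
from h import *
cv2.imwrite("pics/s1.png",crop(optics.get_image("scene"),190,100,330,250,4))
plan((.552,.206,.12),(.558,.206,.10),(.564,.207,.082),ya=93.7)
E
```

```text
time_s: 1.43
tcp_pos: [0.5452, 0.2069, 0.1277]
tcp_rot: [-0.032, 0.999, -0.002, -0.007]
contact_force: [-1.7, -0.1, -0.7]
grip_width: 0.002
finger_force: 0.0
now [0.5463 0.2078 0.1311] heading 93.71 tilt [-0.0102 -0.0032 -0.9999] F [-0.9 -0.3  0.4] T [ 0.01 -0.02 -0.06] w -0.0 j [ 0.36  0.43 -0.16  1.    0.    0.3 ] t 1.48
(0.552, 0.206, 0.12) [-0.028 -0.011  0.055] turn 0.0 rows>= 0.3
(0.558, 0.206, 0.1) [-0.059 -0.012  0.155] turn 0.0 rows>= 0.8
(0.564, 0.207, 0.082) [-0.09  -0.009  0.245] turn 0.0 rows>= 1.3
```

View pics/s1.png

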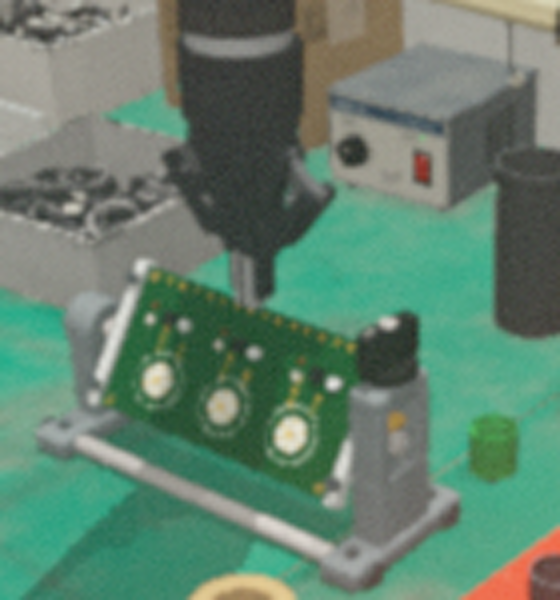

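```bash
python3 - <<'E'
from h import *
a,b=(249.6,209.3),(190+250/4,100+304/4)
print(tri(a,b)); print("TCPproj",(proj("scene",[.5463,.2078,.1311])-[190,100])*4)
C=np.array([.522,.204,.08]);ps=.065;ex=np.array([np.cos(ps),np.sin(ps),0])
for th in(.5,.6,.7,.8,.9,1.,1.1):
    f=lambda x,z:C+ex*(x*np.cos(th)-z*np.sin(th))+[0,0,x*np.sin(th)+z*np.cos(th)]
    print(th,"edge",f(50,0)*0+f(.05,.002),proj("top",f(.05,.002)).round(1),((proj("scene",f(.05,.002))-[190,100])*4).round(0),"led",proj("top",f(-.02,.002)).round(1),proj("scene",f(-.02,.002)).round(1))
E
```

```text
(array([0.54963782, 0.20781988, 0.12268513]), np.float64(0.005747916130932385))
TCPproj [249.98821043 293.88747343]
0.5 edge [0.56482964 0.20678785 0.10572644] [250.5 205.1] [274. 319.] led [254.2 232.6] [243.3 200.4]
0.6 edge [0.56205274 0.2066071  0.10988279] [250.3 206. ] [271. 315.] led [254.3 232.4] [243.6 200.8]
0.7 edge [0.55887564 0.2064003  0.11374057] [250.1 207. ] [267. 311.] led [254.4 232. ] [243.9 201.2]
0.8 edge [0.55533009 0.20616951 0.11726122] [249.9 208.2] [263. 309.] led [254.5 231.6] [244.3 201.6]
0.9 edge [0.55145152 0.20591705 0.12040957] [249.8 209.6] [259. 307.] led [254.5 231.1] [244.7 201.8]
1.0 edge [0.54727868 0.20564543 0.12315415] [249.7 211.2] [254. 305.] led [254.6 230.6] [245.1 202. ]
1.1 edge [0.54285326 0.20535737 0.12546756] [249.6 212.9] [249. 305.] led [254.6 230. ] [245.6 202.1]
```

The crop shows the shut fingertips just above the far edge (about 250,304 in the crop), with the board tilted about 0.9 rad. I'll push down, following the edge outward.

```bash
python3 -m crank '[[[1,-0.02,-0.01,0.04,0],[1,-0.03,-0.01,0.075,0],[1,-0.04,-0.01,0.11,0],[1,-0.055,-0.01,0.145,0],[1,-0.07,-0.01,0.18,0],[1,-0.075,-0.01,0.21,0],[1,-0.08,-0.01,0.235,0],[1,-0.08,-0.01,0.24,0],[1,-0.08,-0.01,0.24,0],[1,-0.08,-0.01,0.24,0]]]'
python3 - <<'E'
from h import *
cv2.imwrite("pics/s2.png",crop(optics.get_image("scene"),190,100,330,250,4))
plan((.564,.207,.082),ya=93.7)
E
```

```text
time_s: 2.32
tcp_pos: [0.5661, 0.2073, 0.087]
tcp_rot: [-0.032, 0.999, -0.0, -0.001]
contact_force: [-0.3, 0.4, 0.7]
grip_width: 0.005
finger_force: 0.0
now [0.5664 0.2074 0.0873] heading 93.69 tilt [-5.e-04 -2.e-04 -1.e+00] F [-0.3 -0.1  0.1] T [-0.   -0.02  0.03] w -0.0 j [ 0.35  0.48 -0.19  0.9  -0.    0.29] t 2.37
(0.564, 0.207, 0.082) [ 0.012 -0.001  0.026] turn -0.0 rows>= 0.1
```

View pics/s2.png

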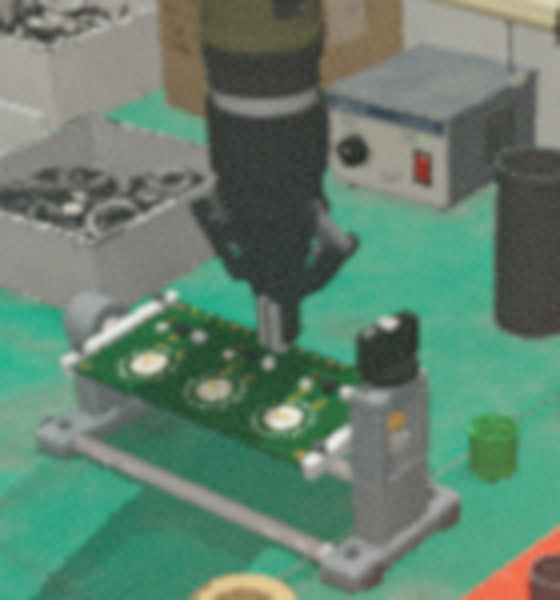

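The board is nearly level, with the tip at about (275,345). I'll push the last 5 mm, then lift clear.

```bash
python3 -m crank '[[[1,0.012,0,0.015,0],[1,0.012,0,0.027,0],[1,0.012,0,0.027,0],[1,0.012,0,0.027,0],[1,0.012,0,-0.1,0],[0.3,0.012,0.2,-0.5,0],[0.3,0.1,0.4,-0.6,0],[0.3,0.1,0.4,-0.6,0],[0.3,0.1,0.4,-0.6,0],[0.3,0.1,0.4,-0.6,0]]]'
python3 - <<'E'
from h import *
t=optics.get_image("top"); s=optics.get_image("scene"); cv2.imwrite("pics/t3r.png",t); cv2.imwrite("pics/s3r.png",s)
H=np.zeros((600,800,3),np.uint8); H[:350,:700]=crop(t,190,190,330,260,5); b=crop(s,205,160,315,220,4); H[355:355+240,:440]=b
cv2.imwrite("pics/z3.png",H)
plan((.529,.077,.18),(.529,.077,.131),ya=93.7)
E
```

```text
time_s: 3.2
tcp_pos: [0.5426, 0.2886, 0.2101]
tcp_rot: [-0.034, 0.999, 0.001, 0.003]
contact_force: [0.7, -0.0, -0.3]
grip_width: 0.346
finger_force: 0.0
now [0.5412 0.2855 0.2066] heading 93.71 tilt [-7.0e-04 -1.1e-03 -1.0e+00] F [ 0.2 -0.7 -0.3] T [-0.03  0.05 -0.02] w 0.35 j [ 0.49  0.42  0.04  1.19 -0.    0.42] t 3.3
(0.529, 0.077, 0.18) [ 0.128 -1.036  0.134] turn 0.0 rows>= 5.0
(0.529, 0.077, 0.131) [ 0.128 -1.036  0.379] turn 0.0 rows>= 5.3
```

View pics/z3.png

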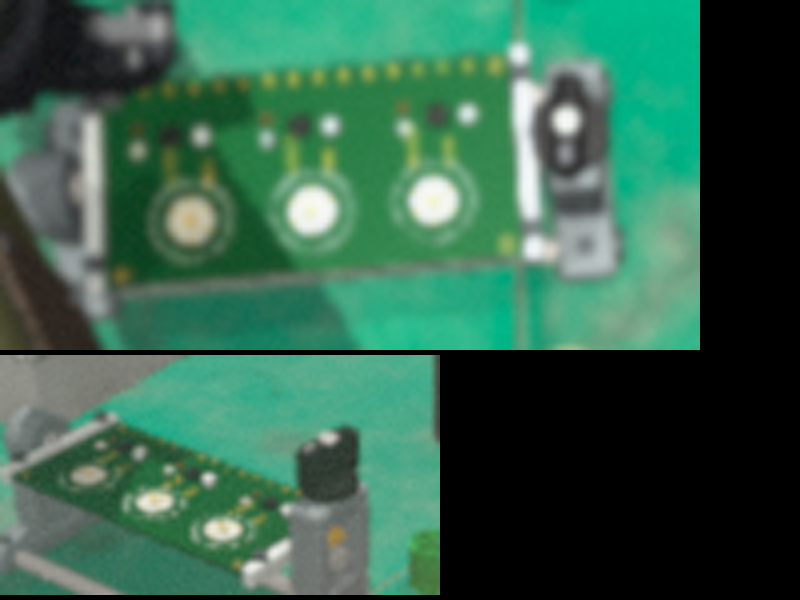

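Level board: LEDs in the top view at about (228,234), (252,232), (277,230); knob at about (303.4,215). Fixing their positions from both views.

```bash
python3 - <<'E'
from h import *
t=[(228.2,233.8),(252.2,232.2),(276.6,230.2)]; s=[(226.75,190),(243.5,196.5),(260.5,203.5)]
for a,b in zip(t,s): print(onz("top",*a,.082).round(4),onz("scene",*b,.082).round(4),tri(a,b)[0].round(4))
print("knob",onz("top",303.4,215,.162),onz("scene",287,180.7,.162),tri((303.4,215),(287,180.7)))
E
```

```text
[0.5009 0.2634 0.082 ] [0.5018 0.2622 0.082 ] [0.5014 0.2629 0.0818]
[0.5034 0.2061 0.082 ] [0.5063 0.204  0.082 ] [0.5047 0.2049 0.0823]
[0.5069 0.1477 0.082 ] [0.5093 0.1464 0.082 ] [0.5079 0.1468 0.0824]
knob [0.52904497 0.0795994  0.162     ] [0.5310971  0.07554057 0.162     ] (array([0.53075941, 0.07812624, 0.16096235]), np.float64(0.004312593490853751))
```

```bash
python3 -m crank '[[[0,0.1,-0.5,0,0.0075],[0,0.1,-1,0,0.0075],[0,0.1,-1,0,0.0075],[0,0.1,-1,0,0.0075],[0,0.1,-1,0,0.0075],[0,0.1,-1,0,0.0075],[0,0.1,-1,0,0.0075]]]'
python3 - <<'E'
from h import *
plan((.531,.0785,.18),(.531,.0785,.133),ya=91)
E
```

```text
time_s: 3.88
tcp_pos: [0.533, 0.0819, 0.2054]
tcp_rot: [-0.006, 1.0, -0.0, -0.002]
contact_force: [0.1, 1.2, -0.2]
grip_width: 0.501
finger_force: 0.0
now [0.533  0.0819 0.2054] heading 90.67 tilt [-4.e-03 -7.e-04 -1.e+00] F [ 0.1  1.2 -0.2] T [ 0.03  0.03 -0.06] w 0.5 j [ 0.15  0.3  -0.15  1.12 -0.    0.14] t 3.88
(0.531, 0.0785, 0.18) [ 0.01  -0.017  0.127] turn -0.0009 rows>= 0.6
(0.531, 0.0785, 0.133) [ 0.009 -0.017  0.362] turn -0.0009 rows>= 1.7
```

```bash
python3 -m crank '[[[0,0.01,-0.017,0.1,0],[0,0.01,-0.017,0.22,0],[0,0.01,-0.017,0.3,0],[0,0.01,-0.017,0.36,0],[0,0.01,-0.017,0.36,0],[0,0.01,-0.017,0.36,0],[0.4,0.01,-0.017,0.36,0],[0.8,0.01,-0.017,0.36,0],[0.8,0.01,-0.017,0.36,0],[0.8,0.01,-0.017,0.36,0],[0.8,0.01,-0.017,0.36,0]]]' 40
python3 - <<'E'
from h import *
plan((.531,.0785,.133),ya=91)
print(sensors.read_state()["finger_force"])
E
```

```text
time_s: 4.8
tcp_pos: [0.5333, 0.081, 0.1363]
tcp_rot: [-0.008, 1.0, -0.001, 0.001]
contact_force: [0.1, -4.6, 4.5]
grip_width: 0.155
finger_force: 39.6
now [0.5333 0.081  0.1363] heading 90.96 tilt [ 0.002  -0.0014 -1.    ] F [ 0.1 -4.6  4.5] T [-0.77  0.06 -0.06] w 0.16 j [ 0.15  0.34 -0.28  0.95 -0.    0.14] t 4.8
(0.531, 0.0785, 0.133) [ 0.012 -0.012  0.016] turn -0.0001 rows>= 0.1
39.58695709705353
```

```bash
python3 -m crank '[[[0.8,0,-0.005,-0.01,0.015],[0.8,0,-0.005,-0.01,0.03],[0.8,0,-0.005,-0.01,0.045],[0.8,0,-0.005,-0.01,0.06],[0.8,0,-0.005,-0.01,0.06],[0.8,0,-0.005,-0.01,0.06]]]'
python3 - <<'E'
from h import *
plan((.531,.0785,.133),ya=91)
E
python3 -m crank '[[[0.8,0,0,0,0.01],[0.8,0,0,0,0.02],[0.8,0,0,0,0.02]]]'
python3 - <<'E'
from h import *
plan((.531,.0785,.133),ya=91)
E
```

```text
time_s: 5.3
tcp_pos: [0.5331, 0.0808, 0.1365]
tcp_rot: [0.178, 0.984, 0.0, 0.0]
contact_force: [5.3, -1.8, -11.0]
grip_width: 0.153
finger_force: 40.8
now [0.5331 0.0808 0.1365] heading 69.48 tilt [ 3.e-04  2.e-04 -1.e+00] F [  5.3  -1.8 -11. ] T [-0.25 -1.01 -0.28] w 0.15 j [ 0.15  0.34 -0.28  0.95  0.    0.51] t 5.3
(0.531, 0.0785, 0.133) [ 0.006 -0.014  0.017] turn -0.0598 rows>= 3.0
time_s: 5.55
tcp_pos: [0.5331, 0.0807, 0.1365]
tcp_rot: [0.24, 0.971, 0.0, 0.0]
contact_force: [5.6, -1.1, -11.1]
grip_width: 0.154
finger_force: 40.6
now [0.5331 0.0807 0.1365] heading 62.2 tilt [ 3.e-04 -1.e-04 -1.e+00] F [  5.6  -1.1 -11.1] T [-0.29 -1.05 -0.21] w 0.15 j [ 0.15  0.34 -0.28  0.95 -0.    0.64] t 5.55
(0.531, 0.0785, 0.133) [ 0.004 -0.015  0.017] turn -0.08 rows>= 4.0
```

```bash
cat > t.py <<'E'
from h import *
s=sensors.read_state(); M=R.from_quat(s["tcp_rot"]).as_matrix()
print("HEAD",np.degrees(np.arctan2(M[1,1],M[0,1])).round(2),"T",np.round(s["wrist_torque"],3),"F",np.round(s["contact_force"],1),"tau6",np.round(s["tau"][5],3))
E
python3 -m crank '[[[0.8,0,0,0.006,0.01],[0.8,0,0,0.006,0.01]]]' >/dev/null; python3 t.py
python3 -m crank '[[[0.8,0,0,0,0.01],[0.8,0,0,0,0.01]]]'>/dev/null; python3 t.py
python3 -m crank '[[[0.8,0,0,0,0.01],[0.8,0,0,0,0.01]]]'>/dev/null; python3 t.py
```

```text
HEAD 58.63 T [-0.338 -0.582 -0.28 ] F [ 2.8 -1.6 -3.6] tau6 0.087
HEAD 55.06 T [-0.417 -0.604 -0.185] F [ 2.6 -1.9 -3.6] tau6 0.086
HEAD 51.48 T [-0.42  -0.622 -0.262] F [ 3.2 -1.8 -2.9] tau6 0.086
```

```bash
python3 -m crank '[[[0.8,0,0,0,0.01],[0.8,0,0,0,0.01]]]' >/dev/null; python3 t.py
python3 -m crank '[[[0.8,0,0,0,0.01],[0.8,0,0,0,0.01]]]'>/dev/null; python3 t.py
python3 -m crank '[[[0.8,0,0,0,0.008],[0.8,0,0,0,0.008]]]'>/dev/null; python3 t.py
```

```text
HEAD 47.9 T [-0.481 -0.62  -0.274] F [ 3.4 -1.9 -2.7] tau6 0.109
HEAD 44.31 T [-0.506 -0.686 -0.195] F [ 2.7 -2.  -2.5] tau6 0.157
HEAD 41.46 T [-0.59  -0.627 -0.195] F [ 3.8 -3.7 -2.4] tau6 0.122
```

```bash
python3 -m crank '[[[0.8,0,0,0,0.008],[0.8,0,0,0,0.008]]]' >/dev/null; python3 t.py
python3 -m crank '[[[0.8,0,0,0,0.008],[0.8,0,0,0,0.008]]]'>/dev/null; python3 t.py
python3 -m crank '[[[0.8,0,0,0,0.008],[0.8,0,0,0,0.008]]]'>/dev/null; python3 t.py
```

```text
HEAD 38.57 T [-0.59  -0.665 -0.098] F [ 3.5 -2.  -1.5] tau6 0.157
HEAD 35.69 T [-0.637 -0.649 -0.048] F [ 2.8 -2.4 -2.2] tau6 0.196
HEAD 32.8 T [-0.608 -0.693 -0.076] F [ 3.6 -2.3 -1.1] tau6 0.238
```

```bash
python3 -m crank '[[[0.8,0,0,0,0]]]' >/dev/null; python3 t.py;python3 -m crank '[[[0.8,0,0,0,0]]]' >/dev/null; python3 t.py
python3 -m crank '[[[0.8,0,0,0,0.003]]]' >/dev/null; python3 t.py
python3 -m crank '[[[0.8,0,0,0,0]]]' >/dev/null; python3 t.py;python3 -m crank '[[[0.8,0,0,0,0]]]' >/dev/null; python3 t.py
```

```text
HEAD 32.83 T [-0.686 -0.707 -0.017] F [ 3.5 -2.8 -1.3] tau6 0.0
HEAD 32.79 T [-0.688 -0.708  0.033] F [ 3.4 -3.2 -1.9] tau6 0.021
HEAD 31.66 T [-0.765 -0.782  0.389] F [ 4.1 -2.8 -0.9] tau6 0.092
HEAD 31.61 T [-0.745 -0.74   0.271] F [ 3.6 -3.3  1.1] tau6 0.362
HEAD 31.63 T [-0.731 -0.753  0.279] F [ 3.7 -3.4 -0.5] tau6 0.251
```

```bash
python3 -m crank '[[[0.8,0,0,0,0.003]]]' >/dev/null; python3 t.py;python3 -m crank '[[[0.8,0,0,0,0]]]' >/dev/null; python3 t.py;python3 -m crank '[[[0.8,0,0,0,0]]]' >/dev/null; python3 t.py
```

```text
HEAD 30.56 T [-0.781 -0.758  0.416] F [ 3.  -3.9 -0.6] tau6 0.127
HEAD 30.53 T [-0.787 -0.735  0.283] F [ 3.9 -3.6 -0.1] tau6 0.364
HEAD 30.55 T [-0.733 -0.745  0.253] F [ 3.1 -2.9  0.1] tau6 0.241
```

Running torque is about 0.41 N·m, roughly 0.19 above free, so the brake is firm. Releasing the knob.

```bash
python3 -m crank '[[[0.5,0,0,0,0],[0.1,0,0,0,0],[0,0,0,0,0],[0,0,0,0,0],[0,0,0,-0.1,0],[0,0,0,-0.3,0],[0,0,0,-0.5,0.02],[-0.4,0,0,-0.5,0.075],[-0.4,0,0,-0.5,0.075],[-0.4,0,0,-0.5,0.075],[-0.4,0,0,-0.5,0.075],[-0.4,0,0,-0.5,0.075]]]' 40
python3 - <<'E'
from h import *
plan((.542,-.042,.08),(.542,-.042,.009),ya=3.5)
t=optics.get_image("top")
for c,st in heads(t): print(c.round(1),st,onz("top",*c,0.019).round(4))
cv2.imwrite("pics/z4.png",crop(t,200,190,400,260,4))
E
```

```text
time_s: 8.72
tcp_pos: [0.5322, 0.0809, 0.236]
tcp_rot: [0.684, 0.729, -0.0, -0.0]
contact_force: [-0.7, 0.1, -0.4]
grip_width: 0.699
finger_force: 0.0
now [0.5322 0.0809 0.236 ] heading 3.66 tilt [-7.e-04  3.e-04 -1.e+00] F [-0.7  0.1 -0.4] T [-0.04 -0.04 -0.01] w 0.7 j [ 0.15  0.28 -0.1   1.19  0.    1.66] t 8.72
(0.542, -0.042, 0.08) [-0.617  0.01   0.78 ] turn 0.0005 rows>= 4.8
(0.542, -0.042, 0.009) [-0.617  0.011  1.135] turn 0.0005 rows>= 6.2
[377.  158.2] [ 13  14 138] [ 0.6991 -0.1088  0.019 ]
[351.6 181.6] [ 12  14 132] [ 0.6377 -0.0403  0.019 ]
[383.3 197.3] [ 14  14 132] [ 0.5944 -0.1204  0.019 ]
[344.3 233.8] [ 26  62 913] [ 0.5021 -0.0171  0.019 ]
```

View pics/z4.png

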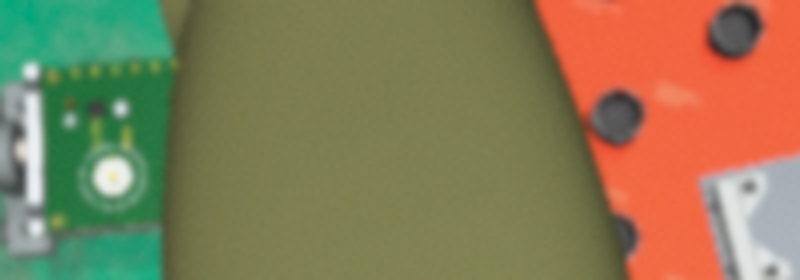

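```bash
python3 -m crank '[[[-0.4,-0.2,0,0.1,0],[-0.4,-0.4,0,0.15,0],[-0.4,-0.617,0.01,0.4,0],[-0.4,-0.617,0.01,0.6,0],[-0.4,-0.617,0.01,0.8,0],[-0.4,-0.617,0.01,0.8,0],[-0.4,-0.617,0.01,0.8,0]]]'
python3 - <<'E'
from h import *
plan((.542,-.042,.009),ya=3.5)
E
python3 -m crank '[[[-0.4,0,0,0.15,0],[-0.4,0,0,0.28,0],[-0.4,0,0,0.33,0],[-0.4,0,0,0.33,0],[0,0,0,0.33,0],[0.3,0,0,0.33,0],[0.5,0,0,0.33,0],[0.5,0,0,0.33,0],[0.5,0,0,0.33,0],[0.5,0,0,0.33,0]]]' 20
python3 - <<'E'
from h import *
plan((.506,.206,.25),ya=3.5)
E
```

```text
time_s: 9.35
tcp_pos: [0.5373, -0.0426, 0.0711]
tcp_rot: [0.685, 0.729, -0.003, -0.004]
contact_force: [-0.1, 0.8, -0.1]
grip_width: 0.704
finger_force: 0.0
now [ 0.5373 -0.0426  0.0711] heading 3.53 tilt [-0.0106  0.001  -0.9999] F [-0.1  0.8 -0.1] T [-0.02  0.04 -0.03] w 0.7 j [-0.08  0.41 -0.37  0.81  0.    1.43] t 9.35
(0.542, -0.042, 0.009) [0.001 0.027 0.31 ] turn 0.0001 rows>= 1.5
time_s: 10.18
tcp_pos: [0.5439, -0.0423, 0.0121]
tcp_rot: [0.685, 0.728, 0.001, 0.001]
contact_force: [-0.1, 1.3, 7.1]
grip_width: 0.383
finger_force: 20.5
now [ 0.5439 -0.0423  0.0121] heading 3.52 tilt [ 0.004  0.    -1.   ] F [-0.1  1.3  7.1] T [ 0.12  0.12 -0.  ] w 0.38 j [-0.08  0.48 -0.44  0.65  0.    1.43] t 10.18
(0.506, 0.206, 0.25) [ 1.251 -0.108 -1.19 ] turn 0.0 rows>= 8.3
```

```bash
python3 -m crank '[[[0.5,0,0,-0.1,0],[0.5,0,0,-0.3,0],[0.5,0,0,-0.5,0],[0.5,0.1,0,-0.7,0],[0.5,0.3,0,-0.9,0],[0.5,0.45,0,-1,0],[0.5,0.65,-0.05,-1,0],[0.5,0.85,-0.1,-1,0],[0.5,0.98,-0.1,-1,0],[0.5,0.98,-0.1,-1,0],[0.5,0.98,-0.1,-1,0]]]'
python3 - <<'E'
from h import *
plan((.502,.264,.21),(.502,.264,.115),ya=3.5)
E
```

```text
time_s: 11.1
tcp_pos: [0.5099, 0.1538, 0.2108]
tcp_rot: [0.684, 0.73, 0.0, 0.0]
contact_force: [-0.3, -0.4, -1.5]
grip_width: 0.386
finger_force: 20.3
now [0.5099 0.1538 0.2108] heading 3.73 tilt [ 0.0012  0.     -1.    ] F [-0.3 -0.4 -1.5] T [-0.03  0.02 -0.02] w 0.39 j [ 0.29  0.28 -0.16  1.13 -0.    1.8 ] t 11.1
(0.502, 0.264, 0.21) [ 0.553 -0.003  0.004] turn 0.0006 rows>= 2.7
(0.502, 0.264, 0.115) [ 0.553 -0.004  0.479] turn 0.0006 rows>= 3.5
```

```bash
python3 -m crank '[[[0.5,0.2,0,0,0],[0.5,0.4,0,0,0],[0.5,0.55,0,0.1,0],[0.5,0.55,0,0.25,0],[0.5,0.55,0,0.4,0],[0.5,0.55,0,0.5,0],[0.5,0.55,0,0.5,0],[0.5,0.55,0,0.5,0]]]'
python3 - <<'E'
from h import *
plan((.502,.264,.0935),ya=3.5)
t=optics.get_image("top"); s=optics.get_image("scene")
H=np.zeros((600,800,3),np.uint8); H[:280,:560]=crop(t,190,190,330,260,4); H[285:585,:550]=crop(s,205,160,315,220,5)
cv2.imwrite("pics/z5.png",H)
E
```

```text
time_s: 11.77
tcp_pos: [0.5029, 0.2602, 0.1094]
tcp_rot: [0.686, 0.728, -0.001, -0.0]
contact_force: [1.0, 0.5, -0.4]
grip_width: 0.384
finger_force: 20.3
now [0.5029 0.2602 0.1094] heading 3.41 tilt [-0.0026 -0.0017 -1.    ] F [ 1.   0.5 -0.4] T [ 0.02  0.01 -0.04] w 0.38 j [ 0.48  0.41 -0.25  0.92 -0.    1.99] t 11.77
(0.502, 0.264, 0.0935) [ 0.019 -0.003  0.079] turn -0.0002 rows>= 0.4
```

View pics/z5.png

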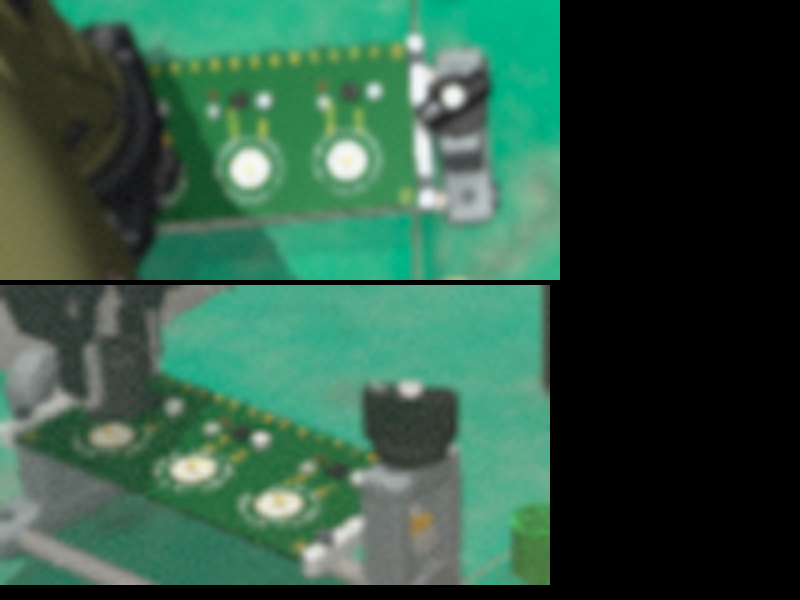

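The knob has turned, the board is level, and the head hangs about 17 mm above LED 1 (scene crop: head bottom about (118,415), LED (110,436)). A projection check gives the offset.

```bash
python3 - <<'E'
from h import *
c=lambda P:((proj("scene",P)-[205,160])*5+[0,285]).round(1)
for P in [(.503,.2602,.0985),(.503,.2602,.082),(.502,.264,.082),(.5014,.2629,.082)]: print(P,c(P))
E
```

```text
(0.503, 0.2602, 0.0985) [110.3 407.8]
(0.503, 0.2602, 0.082) [113.2 435.3]
(0.502, 0.264, 0.082) [106.8 433.8]
(0.5014, 0.2629, 0.082) [107.4 434.9]
```

```bash
python3 -m crank '[[[0.5,0.025,0.008,0.04,0],[0.5,0.025,0.008,0.06,0],[0.5,0.025,0.008,0.06,0],[0.5,0.025,0.008,0.06,0]]]'
python3 -c "
from h import *
plan((.5045,.2655,.0925))"
```

```text
time_s: 12.2
tcp_pos: [0.5047, 0.267, 0.0982]
tcp_rot: [0.685, 0.728, -0.0, 0.0]
contact_force: [-0.6, 0.1, -0.7]
grip_width: 0.384
finger_force: 20.3
now [0.5047 0.267  0.0982] heading 3.52 tilt [-0.e+00 -1.e-04 -1.e+00] F [-0.6  0.1 -0.7] T [ 0.01 -0.03 -0.01] w 0.38 j [ 0.49  0.42 -0.26  0.89 -0.    2.  ] t 12.2
(0.5045, 0.2655, 0.0925) [-0.007 -0.001  0.028] turn 0.0 rows>= 0.1
```

```bash
python3 -m crank '[[[0.5,-0.007,0,0.015,0],[0.5,-0.007,0,0.025,0],[0.5,-0.007,0,0.028,0],[0.5,-0.007,0,0.028,0],[0.5,-0.007,0,0.028,0]]]'
python3 t.py
```

```text
time_s: 12.62
tcp_pos: [0.5048, 0.2655, 0.0925]
tcp_rot: [0.685, 0.728, 0.0, -0.0]
contact_force: [0.6, 0.5, -0.9]
grip_width: 0.384
finger_force: 20.3
HEAD 3.5 T [-0.    -0.001  0.003] F [ 0.6  0.5 -0.9] tau6 -0.0
```

```bash
python3 -c "
from h import *
plan((.5045,.2655,.0925))"
```

```text
now [0.5048 0.2655 0.0925] heading 3.5 tilt [-0.  0. -1.] F [ 0.6  0.5 -0.9] T [-0. -0.  0.] w 0.38 j [ 0.48  0.43 -0.27  0.88  0.    1.99] t 12.62
(0.5045, 0.2655, 0.0925) [-0.    -0.002  0.   ] turn 0.0 rows>= 0.0
```

```bash
python3 -m crank '[[[0.5,0,0,0.004,0],[0.5,0,0,0.004,0],[0.5,0,0,0.004,0]]]'|grep -E "tcp_pos|contact"
python3 -m crank '[[[0.5,0,0,0.004,0],[0.5,0,0,0.004,0],[0.5,0,0,0.004,0]]]'|grep -E "tcp_pos|contact"
python3 -m crank '[[[0.5,0,0,0.004,0],[0.5,0,0,0.004,0],[0.5,0,0,0.004,0]]]'|grep -E "tcp_pos|contact"
```

```text
tcp_pos: [0.5049, 0.2656, 0.0923]
contact_force: [-2.1, 0.5, 5.3]
tcp_pos: [0.5049, 0.2656, 0.0922]
contact_force: [-2.6, -1.2, 9.2]
tcp_pos: [0.5049, 0.2657, 0.092]
contact_force: [-4.7, -2.2, 12.8]
```

```bash
python3 -m crank '[[[0.5,0,0,-0.008,0],[0.5,0,0,-0.01,0],[0.15,0,0,-0.01,0],[0,0,0,-0.01,0],[-0.2,0,0,-0.01,0],[-0.2,0,0,-0.01,0],[-0.2,0,0,-0.15,0],[-0.4,0,0,-0.35,0],[-0.4,-0.2,0,-0.6,0],[-0.4,-0.4,0,-0.7,0],[-0.4,-0.6,0,-0.7,0],[-0.4,-0.8,0,-0.7,0],[-0.4,-1,0.02,-0.7,0],[-0.4,-1,0.02,-0.7,0],[-0.4,-1,0.02,-0.7,0]]]'
python3 - <<'E'
from h import *
plan((.466,-.036,.2),(.466,-.036,.0095),ya=3.5)
t=optics.get_image("top"); s=optics.get_image("scene")
cv2.imwrite("pics/t6.png",t)
H=np.zeros((600,800,3),np.uint8); H[:300,:500]=crop(t,200,200,300,260,5); H[300:600,:500]=crop(s,205,160,305,220,5)
cv2.imwrite("pics/z6.png",H)
E
```

```text
time_s: 14.62
tcp_pos: [0.5214, 0.0626, 0.2304]
tcp_rot: [0.687, 0.727, -0.0, 0.001]
contact_force: [0.2, 0.5, -0.1]
grip_width: 0.699
finger_force: 0.0
now [0.5214 0.0626 0.2304] heading 3.2 tilt [ 6.0e-04 -1.2e-03 -1.0e+00] F [ 0.2  0.5 -0.1] T [-0.02 -0.04 -0.03] w 0.7 j [ 0.12  0.26 -0.14  1.17 -0.    1.64] t 14.62
(0.466, -0.036, 0.2) [-0.477 -0.304  0.152] turn -0.0008 rows>= 2.8
(0.466, -0.036, 0.0095) [-0.476 -0.305  1.105] turn -0.0008 rows>= 6.0
```

View pics/z6.png

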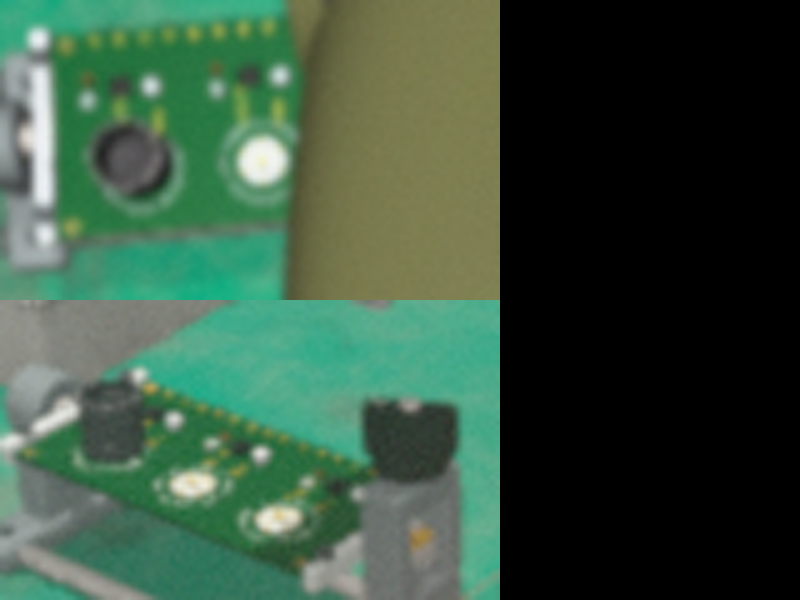

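```bash
python3 - <<'E'
from h import *
t=cv2.imread("pics/t6.png")
m=(t.max(2)<95)
print(blobs(m,212,218,245,245,60)); 
for c,st in [(b[0],b[1]) for b in blobs(m,215,218,240,245,60)]: print(onz("top",*c,.099), onz("top",st[0]+st[2]/2-.5,st[1]+st[3]/2-.5,.099))
print(onz("top",226.4,232,.099),"nadir",proj("top",[.371,.038,0]))
a=np.linspace(0,2*np.pi,60)
for c in [(.5009,.2634),(.5045,.262)]:
    P=np.array([proj("top",[c[0]+.017*np.cos(x),c[1]+.017*np.sin(x),z]) for x in a for z in(.082,.116)]); print(c,(P.min(0)-200)*5,(P.max(0)-200)*5)
print("scene base", [((proj("scene",[*c,.082])-[205,160])*5+[0,300]).round() for c in [(.5009,.2634),(.5018,.2622),(.5045,.2655)]])
E
```

```text
[(array([225.6, 231.6]), array([218, 224,  16,  16, 170], dtype=int32))]
[0.50407713 0.2658686  0.099     ] [0.50431914 0.26610865 0.099     ]
[0.50308826 0.26396771 0.099     ] nadir [323.74462667 287.01712103]
(0.5009, 0.2634) [ 88.22828882 123.66646786] [176.51383228 204.4550019 ]
(0.5045, 0.262) [ 91.43872537 115.91430962] [179.56251933 196.85236616]
scene base [array([106., 450.]), array([109., 450.]), array([108., 446.])]
```

The head stands upright on LED 1. In the top crop its silhouette centre is (130–132,160) against an expected (132,164), so it sits about 2 mm too far in +x. I'll correct the remaining placements and nudge this one later.

```bash
python3 -m crank '[[[-0.4,-0.2,-0.1,0.1,0],[-0.4,-0.35,-0.2,0.15,0],[-0.4,-0.48,-0.305,0.3,0],[-0.4,-0.48,-0.305,0.5,0],[-0.4,-0.48,-0.305,0.65,0],[-0.4,-0.48,-0.305,0.75,0],[-0.4,-0.48,-0.305,0.75,0],[-0.4,-0.48,-0.305,0.75,0]]]'
python3 - <<'E'
from h import *
plan((.466,-.036,.0095),ya=3.5)
E
```

```text
time_s: 15.38
tcp_pos: [0.4651, -0.0322, 0.0794]
tcp_rot: [0.684, 0.729, -0.001, -0.001]
contact_force: [-0.1, -0.4, -0.0]
grip_width: 0.698
finger_force: 0.0
now [ 0.4651 -0.0322  0.0794] heading 3.61 tilt [-3.e-03  5.e-04 -1.e+00] F [-0.1 -0.4 -0. ] T [ 0.02 -0.01  0.03] w 0.7 j [-0.07  0.29 -0.54  0.75  0.    1.44] t 15.38
(0.466, -0.036, 0.0095) [-0.02   0.004  0.349] turn 0.0003 rows>= 1.7
```

```bash
python3 -m crank '[[[-0.4,-0.018,0,0.15,0],[-0.4,-0.018,0,0.28,0],[-0.4,-0.018,0,0.335,0],[-0.4,-0.018,0,0.335,0],[-0.4,-0.018,0,0.335,0],[0,-0.018,0,0.335,0],[0.3,-0.018,0,0.335,0],[0.5,-0.018,0,0.335,0],[0.5,-0.018,0,0.335,0],[0.5,-0.018,0,0.335,0],[0.5,-0.018,0,0.335,0]]]' 20
python3 - <<'E'
from h import *
plan((.506,.16,.21),ya=3.5)
E
python3 -m crank '[[[0.5,0,0,-0.1,0],[0.5,0,0,-0.3,0],[0.5,0,0,-0.5,0],[0.5,0.1,0,-0.7,0],[0.5,0.3,0.1,-0.9,0],[0.5,0.45,0.15,-1,0],[0.5,0.65,0.2,-1,0],[0.5,0.85,0.25,-1,0],[0.5,0.98,0.25,-1,0],[0.5,0.98,0.25,-1,0],[0.5,0.98,0.25,-1,0]]]'
python3 - <<'E'
from h import *
plan((.506,.207,.1),ya=3.5)
E
```

```text
time_s: 16.3
tcp_pos: [0.468, -0.0369, 0.0149]
tcp_rot: [0.685, 0.728, 0.001, 0.001]
contact_force: [-0.0, 1.0, 4.8]
grip_width: 0.378
finger_force: 19.5
now [ 0.468  -0.0369  0.0149] heading 3.52 tilt [ 3.8e-03  2.0e-04 -1.0e+00] F [-0.   1.   4.8] T [ 0.13  0.11 -0.01] w 0.38 j [-0.08  0.37 -0.62  0.57  0.    1.43] t 16.3
(0.506, 0.16, 0.21) [ 0.971  0.254 -0.975] turn 0.0001 rows>= 6.7
time_s: 17.22
tcp_pos: [0.5042, 0.1637, 0.2139]
tcp_rot: [0.684, 0.73, 0.001, 0.0]
contact_force: [-0.1, -0.7, -0.7]
grip_width: 0.377
finger_force: 20.5
now [0.5042 0.1637 0.2139] heading 3.74 tilt [ 1.3e-03  1.0e-04 -1.0e+00] F [-0.1 -0.7 -0.7] T [-0.06  0.07  0.05] w 0.38 j [ 0.31  0.28 -0.16  1.13 -0.    1.82] t 17.22
(0.506, 0.207, 0.1) [0.215 0.022 0.569] turn 0.0007 rows>= 2.9
```

```bash
python3 -m crank '[[[0.5,0.15,0.015,0.05,0],[0.5,0.213,0.022,0.2,0],[0.5,0.213,0.022,0.35,0],[0.5,0.213,0.022,0.5,0],[0.5,0.213,0.022,0.56,0],[0.5,0.213,0.022,0.56,0],[0.5,0.213,0.022,0.56,0],[0.5,0.213,0.022,0.56,0]]]'
python3 - <<'E'
from h import *
plan((.5059,.2065,.0955),(.5059,.2065,.095),ya=3.5)
E
```

```text
time_s: 17.88
tcp_pos: [0.507, 0.2039, 0.1025]
tcp_rot: [0.686, 0.728, 0.001, 0.001]
contact_force: [0.4, -0.4, -0.2]
grip_width: 0.38
finger_force: 20.5
now [0.507  0.2039 0.1025] heading 3.43 tilt [ 2.e-03  6.e-04 -1.e+00] F [ 0.4 -0.4 -0.2] T [-0.03 -0.04 -0.03] w 0.38 j [ 0.38  0.38 -0.32  0.87 -0.    1.89] t 17.88
(0.5059, 0.2065, 0.0955) [ 0.013 -0.005  0.035] turn -0.0002 rows>= 0.2
(0.5059, 0.2065, 0.095) [ 0.013 -0.005  0.038] turn -0.0002 rows>= 0.2
```

```bash
python3 -m crank '[[[0.5,0.005,-0.004,0.015,0],[0.5,0.005,-0.004,0.025,0],[0.5,0.005,-0.004,0.027,0],[0.5,0.005,-0.004,0.027,0]]]'|grep -E "tcp_pos|contact"
python3 -m crank '[[[0.5,0,0,0.002,0],[0.5,0,0,0.002,0]]]'|grep -E "tcp_pos|contact"
```

```text
tcp_pos: [0.5052, 0.2055, 0.0961]
contact_force: [-1.3, 0.2, 0.2]
tcp_pos: [0.5051, 0.2056, 0.0954]
contact_force: [1.3, -0.8, -0.3]
```

```bash
python3 -m crank '[[[0.5,0.004,0.003,0.002,0],[0.5,0.004,0.003,0.002,0]]]'|grep -E "tcp_pos|contact"
python3 -m crank '[[[0.5,0,0,0.002,0],[0.5,0,0,0.002,0]]]'|grep -E "tcp_pos|contact"
```

```text
tcp_pos: [0.5056, 0.2063, 0.0951]
contact_force: [-0.6, -1.1, 0.9]
tcp_pos: [0.5056, 0.2063, 0.095]
contact_force: [-2.0, -1.6, 4.0]
```

Contact at 4 N. Releasing and heading for the third head.

```bash
python3 -m crank '[[[0.5,0,0,-0.002,0],[0.15,0,0,-0.003,0],[0,0,0,-0.003,0],[-0.2,0,0,-0.003,0],[-0.2,0,0,-0.003,0],[-0.2,0,0,-0.15,0],[-0.4,0,0,-0.35,0],[-0.4,-0.2,0,-0.6,0],[-0.4,-0.4,0.1,-0.7,0],[-0.4,-0.6,0.2,-0.7,0],[-0.4,-0.8,0.3,-0.7,0],[-0.4,-0.98,0.4,-0.7,0],[-0.4,-0.98,0.5,-0.7,0],[-0.4,-0.98,0.5,-0.7,0],[-0.4,-0.98,0.5,-0.7,0]]]'|grep -E "time|tcp_pos|contact"
python3 - <<'E'
from h import *
plan((.6415,-.0405,.08),ya=3.5)
t=optics.get_image("top"); cv2.imwrite("pics/t7.png",t)
for c,st in heads(t): print(c.round(1),st,onz("top",*c,0.019).round(4))
for b in blobs(t.max(2)<95,215,218,270,245,60): print(b, onz("top",*b[0],.099))
E
```

```text
time_s: 19.97
tcp_pos: [0.6189, 0.0151, 0.2334]
contact_force: [-0.3, 0.5, 0.3]
now [0.6189 0.0151 0.2334] heading 3.32 tilt [-5.e-04  2.e-04 -1.e+00] F [-0.3  0.5  0.3] T [ 0.04  0.04 -0.06] w 0.7 j [0.02 0.42 0.11 1.26 0.   1.54] t 19.97
(0.6415, -0.0405, 0.08) [-0.284  0.097  0.767] turn -0.0005 rows>= 4.0
[377.7 158.5] [ 60  61 723] [ 0.6985 -0.1107  0.019 ]
(array([225.8, 231.4]), array([218, 225,  17,  15, 164], dtype=int32)) [0.50454012 0.26540758 0.099     ]
(array([250.4, 230.3]), array([243, 224,  16,  14, 140], dtype=int32)) [0.50585007 0.20756022 0.099     ]
```

```bash
python3 -m crank '[[[-0.4,-0.14,0.05,0.15,0],[-0.4,-0.284,0.097,0.3,0],[-0.4,-0.284,0.097,0.5,0],[-0.4,-0.284,0.097,0.7,0],[-0.4,-0.284,0.097,0.77,0],[-0.4,-0.284,0.097,0.77,0],[-0.4,-0.284,0.097,0.77,0]]]'|grep -E "tcp_pos|contact"
python3 - <<'E'
from h import *
plan((.6415,-.0405,.0115),ya=3.5)
E
```

```text
tcp_pos: [0.6388, -0.0374, 0.0801]
contact_force: [0.9, -0.5, 1.4]
now [ 0.6388 -0.0374  0.0801] heading 3.6 tilt [-2.6e-03  4.0e-04 -1.0e+00] F [ 0.9 -0.5  1.4] T [ 0.01 -0.05  0.02] w 0.7 j [-0.06  0.55 -0.09  0.94  0.    1.45] t 20.6
(0.6415, -0.0405, 0.0115) [-0.016  0.014  0.343] turn 0.0003 rows>= 1.6
```

```bash
python3 -m crank '[[[-0.4,-0.014,0.012,0.15,0],[-0.4,-0.014,0.012,0.28,0],[-0.4,-0.014,0.012,0.335,0],[-0.4,-0.014,0.012,0.335,0],[-0.4,-0.014,0.012,0.335,0],[0,-0.014,0.012,0.335,0],[0.3,-0.014,0.012,0.335,0],[0.5,-0.014,0.012,0.335,0],[0.5,-0.014,0.012,0.335,0],[0.5,-0.014,0.012,0.335,0],[0.5,-0.014,0.012,0.335,0]]]' 20
python3 - <<'E'
from h import *
plan((.52,.13,.21),ya=3.5)
E
python3 -m crank '[[[0.5,0,0,-0.1,0],[0.5,0,0,-0.3,0],[0.5,0,0,-0.5,0],[0.5,0.1,0,-0.7,0],[0.5,0.3,-0.15,-0.9,0],[0.5,0.45,-0.3,-1,0],[0.5,0.65,-0.45,-1,0],[0.5,0.85,-0.6,-1,0],[0.5,0.9,-0.65,-1,0],[0.5,0.9,-0.65,-1,0],[0.5,0.9,-0.65,-1,0]]]' | grep -E "tcp|cont"
python3 - <<'E'
from h import *
plan((.509,.149,.1),ya=3.5)
E
```

```text
time_s: 21.52
tcp_pos: [0.6445, -0.0413, 0.0158]
tcp_rot: [0.685, 0.728, 0.001, 0.001]
contact_force: [-1.3, -0.2, 6.6]
grip_width: 0.383
finger_force: 20.1
now [ 0.6445 -0.0413  0.0158] heading 3.51 tilt [ 3.8e-03  1.0e-04 -1.0e+00] F [-1.3 -0.2  6.6] T [0.07 0.19 0.02] w 0.38 j [-0.06  0.61 -0.16  0.8   0.    1.45] t 21.52
(0.52, 0.13, 0.21) [ 0.893 -0.565 -0.973] turn 0.0 rows>= 6.9
tcp_pos: [0.4994, 0.1327, 0.2148]
tcp_rot: [0.684, 0.73, 0.0, -0.0]
contact_force: [-0.3, -0.0, -0.3]
now [0.4994 0.1327 0.2148] heading 3.76 tilt [ 2.0e-04  1.2e-03 -1.0e+00] F [-0.3 -0.  -0.3] T [-0.01 -0.02  0.04] w 0.39 j [ 0.26  0.25 -0.19  1.13  0.    1.76] t 22.43
(0.509, 0.149, 0.1) [0.077 0.053 0.574] turn 0.0007 rows>= 2.8
```

```bash
python3 -m crank '[[[0.5,0.075,0.05,0.05,0],[0.5,0.075,0.05,0.2,0],[0.5,0.075,0.05,0.35,0],[0.5,0.075,0.05,0.5,0],[0.5,0.075,0.05,0.56,0],[0.5,0.075,0.05,0.56,0],[0.5,0.075,0.05,0.56,0],[0.5,0.075,0.05,0.56,0]]]' | grep -E "tcp|cont"
python3 - <<'E'
from h import *
plan((.509,.148,.0965),ya=3.5)
E
```

```text
tcp_pos: [0.5127, 0.1458, 0.1027]
tcp_rot: [0.685, 0.728, 0.001, 0.001]
contact_force: [0.8, 1.0, -0.8]
now [0.5127 0.1458 0.1027] heading 3.47 tilt [ 2.5e-03  5.0e-04 -1.0e+00] F [ 0.8  1.  -0.8] T [-0.02 -0.03  0.07] w 0.38 j [ 0.28  0.36 -0.35  0.86 -0.    1.79] t 23.1
(0.509, 0.148, 0.0965) [ 0.012 -0.018  0.031] turn -0.0001 rows>= 0.2
```

```bash
python3 -m crank '[[[0.5,0.006,-0.014,0.015,0],[0.5,0.006,-0.014,0.022,0],[0.5,0.006,-0.014,0.022,0],[0.5,0.006,-0.014,0.022,0]]]'|grep -E "tcp_pos|contact"
python3 -m crank '[[[0.5,0,0,0.002,0],[0.5,0,0,0.002,0]]]'|grep -E "tcp_pos|contact"
```

```text
tcp_pos: [0.5086, 0.1471, 0.0976]
contact_force: [-0.2, 0.9, -0.5]
tcp_pos: [0.5084, 0.147, 0.0969]
contact_force: [0.8, 0.4, -0.1]
```

```bash
python3 -m crank '[[[0.5,0.004,0.002,0.003,0],[0.5,0.004,0.002,0.004,0],[0.5,0.004,0.002,0.004,0]]]'|grep -E "tcp_pos|contact"
python3 -m crank '[[[0.5,0,0,0.002,0],[0.5,0,0,0.002,0]]]'|grep -E "tcp_pos|contact"
```

```text
tcp_pos: [0.5087, 0.1479, 0.0959]
contact_force: [0.6, -0.1, 0.3]
tcp_pos: [0.5087, 0.1478, 0.0957]
contact_force: [-0.4, 0.2, 2.0]
```

```bash
python3 -m crank '[[[0.5,0,0,-0.002,0],[0.15,0,0,-0.003,0],[0,0,0,-0.003,0],[-0.2,0,0,-0.003,0],[-0.2,0,0,-0.003,0],[-0.2,0,0,-0.15,0],[-0.2,0,0,-0.35,0],[-0.2,0.2,0,-0.6,0],[-0.2,0.4,0,-0.6,0],[-0.2,0.6,0,-0.6,0],[-0.2,0.8,-0.3,-0.6,0],[-0.2,1,-0.5,-0.6,0],[-0.2,1,-0.6,-0.6,0],[-0.2,1,-0.6,-0.6,0],[-0.2,1,-0.6,-0.6,0]]]'|grep -E "time|tcp_pos|contact"
python3 - <<'E'
from h import *
t=optics.get_image("top"); s=optics.get_image("scene"); cv2.imwrite("pics/t8.png",t); cv2.imwrite("pics/s8.png",s)
H=np.zeros((600,800,3),np.uint8); H[:300,:600]=crop(t,200,205,300,255,6); H[300:600,:700]=crop(s,205,165,345,225,5)
cv2.imwrite("pics/z8.png",H)
for b in blobs(t.max(2)<95,215,218,290,242,60): print(b, onz("top",*b[0],.099))
E
```

```text
time_s: 25.27
tcp_pos: [0.372, 0.3417, 0.2155]
contact_force: [-0.6, 0.4, 0.1]
(array([274.9, 228.6]), array([269, 222,  13,  15, 128], dtype=int32)) [0.50858885 0.14990756 0.099     ]
(array([225.7, 231.4]), array([218, 225,  17,  15, 163], dtype=int32)) [0.50454538 0.26564286 0.099     ]
(array([250.3, 230.3]), array([243, 224,  16,  14, 131], dtype=int32)) [0.50585533 0.20779555 0.099     ]
```

View pics/z8.png

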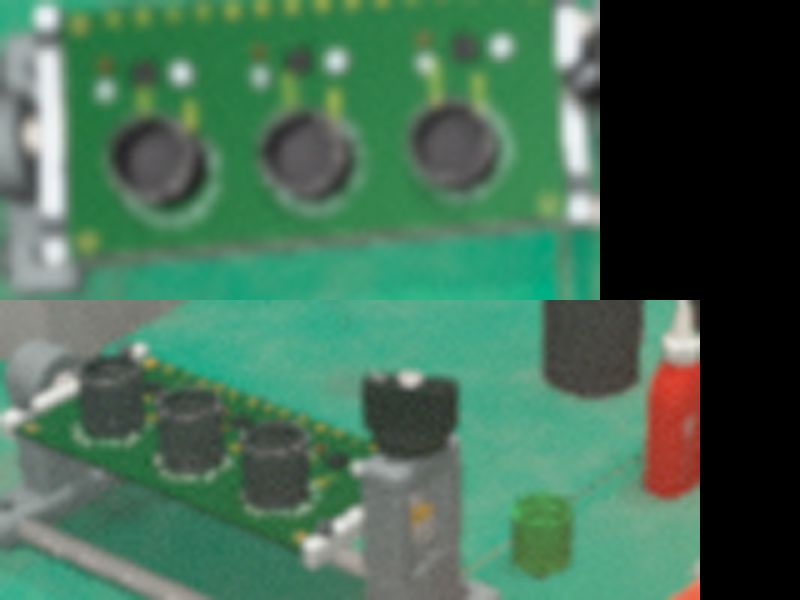

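All three heads stand upright inside their rings. The top crop puts the head 1 silhouette at (110–205,115–210) with a wider gap at the ring's lower right, so it is about 3 mm off in +x and 1.5 mm in +y. The other two are within about 2 mm. I'll nudge head 1.

```bash
python3 - <<'E'
from h import *
plan((.5023,.265,.2),(.5023,.265,.097),ya=3.5)
E
```

```text
now [0.3759 0.3405 0.2156] heading 3.65 tilt [ 5.e-04 -2.e-04 -1.e+00] F [-0.4 -0.2 -0.8] T [ 0.02 -0.04 -0.01] w 0.6 j [ 0.74  0.24 -0.21  1.12 -0.    2.24] t 25.37
(0.5023, 0.265, 0.2) [-0.417  0.607  0.078] turn 0.0004 rows>= 3.6
(0.5023, 0.265, 0.097) [-0.417  0.606  0.593] turn 0.0004 rows>= 4.5
```

```bash
python3 -m crank '[[[-0.3,-0.2,0.3,0,0],[-0.3,-0.417,0.606,0,0],[-0.3,-0.417,0.606,0,0],[-0.3,-0.417,0.606,0,0],[-0.3,-0.417,0.606,0,0],[-0.3,-0.417,0.606,0,0],[-0.3,-0.417,0.606,0.15,0],[-0.3,-0.417,0.606,0.2,0],[-0.3,-0.417,0.606,0.2,0]]]' | grep -E "tcp|cont"
python3 - <<'E'
from h import *
plan((.5023,.265,.097),ya=3.5)
E
```

```text
tcp_pos: [0.4998, 0.2631, 0.1725]
tcp_rot: [0.685, 0.729, -0.003, -0.001]
contact_force: [-1.7, 0.1, -0.0]
now [0.4998 0.2631 0.1725] heading 3.52 tilt [-0.0063 -0.0031 -1.    ] F [-1.7  0.1 -0. ] T [-0.02 -0.02  0.01] w 0.65 j [ 0.48  0.36 -0.14  1.07  0.    1.99] t 26.12
(0.5023, 0.265, 0.097) [0.01  0.015 0.377] turn 0.0001 rows>= 1.8
```

```bash
python3 -m crank '[[[-0.3,0,0,0.15,0],[-0.3,0,0,0.28,0],[-0.3,0,0,0.36,0],[-0.3,0,0,0.36,0],[-0.3,0,0,0.36,0],[-0.3,0,0,0.36,0]]]' | grep -E "tcp|cont"
python3 - <<'E'
from h import *
plan((.5023,.265,.097),ya=3.5)
E
```

```text
tcp_pos: [0.5033, 0.265, 0.1051]
tcp_rot: [0.685, 0.729, 0.001, 0.0]
contact_force: [0.6, -0.2, -0.3]
now [0.5033 0.265  0.1051] heading 3.54 tilt [ 0.0018  0.001  -1.    ] F [ 0.6 -0.2 -0.3] T [-0.02 -0.   -0.01] w 0.65 j [ 0.48  0.41 -0.26  0.9   0.    1.99] t 26.62
(0.5023, 0.265, 0.097) [ 0.    -0.005  0.04 ] turn 0.0001 rows>= 0.2
```

```bash
python3 -m crank '[[[-0.3,0,-0.004,0.03,0],[-0.3,0,-0.004,0.04,0],[-0.3,0,-0.004,0.04,0],[0,0,-0.004,0.04,0],[0.1,0,-0.004,0.04,0],[0.2,0,-0.004,0.04,0],[0.3,0,-0.004,0.04,0],[0.3,0,-0.004,0.04,0],[0.3,-0.003,-0.004,0.04,0],[0.3,-0.006,-0.004,0.04,0],[0.3,-0.006,-0.004,0.04,0]]]' 20 | grep -E "tcp_pos|cont|grip|fing"
python3 -m crank '[[[0.15,0,0,0,0],[0,0,0,0,0],[-0.2,0,0,0,0],[-0.2,0,0,0,0],[-0.2,0,0,-0.15,0],[-0.2,0,0,-0.35,0],[-0.2,0.2,0,-0.6,0],[-0.2,0.4,0,-0.6,0],[-0.2,0.6,-0.2,-0.6,0],[-0.2,0.6,-0.4,-0.6,0],[-0.2,0.6,-0.6,-0.6,0],[-0.2,0.6,-0.6,-0.6,0],[-0.2,0.6,-0.6,-0.6,0]]]'|grep -E "time|tcp_pos|contact"
python3 - <<'E'
from h import *
t=optics.get_image("top"); s=optics.get_image("scene"); cv2.imwrite("pics/t9.png",t); cv2.imwrite("pics/s9.png",s)
H=np.zeros((600,800,3),np.uint8); H[:300,:600]=crop(t,200,205,300,255,6); H[300:600,:800]=crop(s,205,165,365,225,5)
cv2.imwrite("pics/z9.png",H)
for b in blobs(t.max(2)<95,215,218,290,242,60): print(b, onz("top",*b[0],.099))
for c,st in heads(t): print(c.round(1),st)
E
```

```text
tcp_pos: [0.5023, 0.2636, 0.096]
contact_force: [-0.8, 1.7, 3.6]
grip_width: 0.386
finger_force: 19.9
time_s: 28.62
tcp_pos: [0.3709, 0.3749, 0.2154]
contact_force: [-1.2, -0.6, -0.8]
(array([274.9, 228.6]), array([269, 222,  13,  15, 131], dtype=int32)) [0.50858885 0.14990756 0.099     ]
(array([250.4, 230.5]), array([243, 224,  16,  14, 139], dtype=int32)) [0.50537628 0.20755577 0.099     ]
(array([226.3, 232.4]), array([218, 226,  17,  15, 161], dtype=int32)) [0.50214708 0.26418412 0.099     ]
[377.  158.2] [ 13  14 138]
[383.2 197.2] [ 13  13 129]
```

View pics/z9.png

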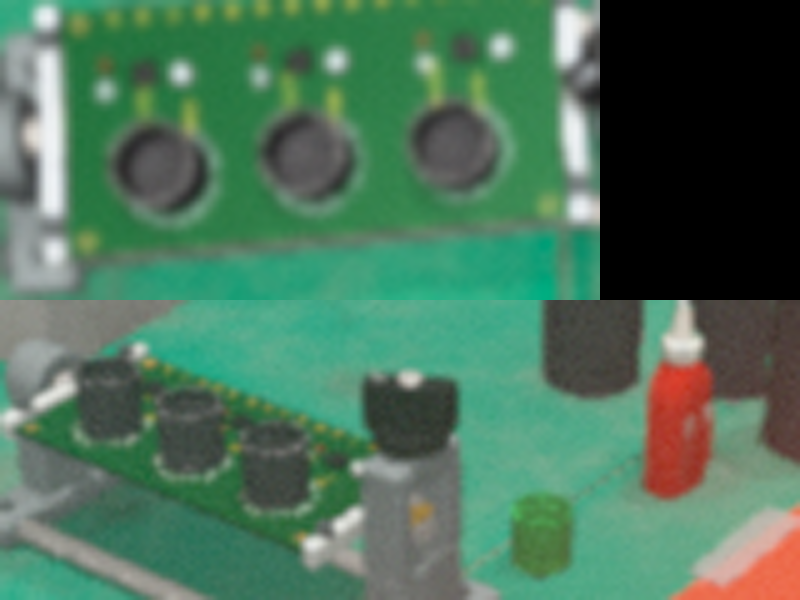

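Head 1 is now evenly ringed, and heads 2 and 3 are within about 2 mm of centre. The spare heads and the glue bottle are where they were, and the arm is clear. Handing in.

```bash
python3 -c "
from rig import robot
print(robot.finish_job())"
```

```text
the job is handed in; nothing more can be done
None
```

I handed the job in at about 29 s on the robot's clock: the board is level and locked (running torque about 0.19 N·m above free), three heads stand within about 2 mm of their LED centres by the camera images, and the two spares are untouched on the bench; the first head was pressed down with about 13 N before I released it, and the hand-in gave no verdict.

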